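# Hold a washer damper level over the drip tray

## Task

Take the damper with the yellow housing out of the grey parts bin, leaving everything else in the bin, and carry it, roughly level all the way, to the white drip tray for a leak check. Finish while holding it there in the gripper, still and level, about 10 cm above the middle of the tray and lengthwise along it; do not put it down or let go. Leave the screwdriver, the jar and the mug alone.

Things in the scene. Friction and masses are not known exactly. Their poses are not given: they have to be found in the camera images.
- damper_mid (a point): The part to take: a washer damper, YELLOW square housing, steel rod, a black eye at each end, lying flat in the bin, 216 mm long, about 0.3 kg. Point: its balance point, in the housing, 18 mm above the bin floor. x: along it to the rod end; z up. Housing 28 mm wide and high, x -66 to +34 mm; rod 12 mm thick to +90; eyes 36 mm high, 28 wide, reach to -96 and +120. 25 mm or more is free beside the housing.
- damper: The same damper as a body; the origin is 18 mm below damper_mid, same axes.
- spare_mid (a point): A damper of the same shape and size with a BLUE housing, lying beside the yellow one, to be left in the bin. The point and the axes are as for the yellow one.
- bin_mid (a point): Centre of the inner floor (5 mm above the table) of the grey open parts bin, which is fixed to the table: 270 mm (x) by 290 mm (y) outside, 55 mm high, walls 5 mm. The dampers lie roughly along its x axis. It stands on the robot's left or right, the tray on the other side.
- tray_mid (a point): Centre of the inner floor (4 mm above the table) of the white open drip tray, fixed to the table: 320 mm (x, its length) by 170 mm (y), 25 mm high, walls 4 mm.
- bin: The bin as a body; the origin is 5 mm below bin_mid, same axes.
- tray: The tray as a body; the origin is 4 mm below tray_mid, same axes.
- foot_mid (a point): A levelling foot in the bin: black rubber pad 30 mm across with a steel stud up, 43 mm high; point half-way up.
- coupling_mid (a point): A stepped brass hose coupling in the bin, 28 mm across, 28 mm high; point half-way up.
- sleeve_mid (a point): A white plastic flanged sleeve in the bin, 29 mm across, 32 mm high; point half-way up.
- bush_mid (a point): A red plastic bush in the bin, 29 mm across, 20 mm high; point half-way up.
- cap_mid (a point): A green drain cap with a grip bar in the bin, 30 mm across, 26 mm high; point half-way up.
- driver: A screwdriver, 190 mm long, lying on the table between the bin and the tray; not to be disturbed. Origin at its underside, x along it to the tip.
- jar: An amber glass jar, 68 mm across, 100 mm high, on the table beyond the bin and the tray; not to be disturbed. Origin at the centre of its underside.
- mug: A blue mug, 80 mm across, 90 mm high, on the table beyond the bin and the tray; not to be disturbed. Origin at the centre of its underside.

How it is judged:
By the outcome, as a careful person would: the job done as asked, in the order asked, and still so for the second after the job is handed in, while the arm keeps its last pose, push and grip.
It also fails if it takes over 43 s, if anything falls off the work surface, if the arm or the gripper's body presses on something with over 40 N, if the wrist force passes 120 N, or if a joint passes its speed limit or range.

## Robot

A 6-joint arm with a two-finger parallel gripper is mounted at the origin on the work surface. World frame = base frame: x ahead of the robot, y to its left, z up, the work surface at z = 0. Lengths are in m, angles in rad, forces in N, time in s.
With the tool pointing down it reaches from about 0.25 to 0.8 m from the base axis. Payload 3.9 kg.
Tool frame: the origin (TCP) lies midway between the tips of the shut fingers; the grasp point (between the pads) lies robot.grip_point_offset behind it (robot.grip_point_offset is the distance from the TCP to the grasp point, in m); z points along the fingers, y is the line along which they close (so a half turn about z gives the same grasp; the last joint's range is limited). The gripper opens to 85 mm and grips with 20 to 120 N. Pads are 22 mm wide; open, the fingers measure 114 mm over their backs; the gripper's body (76 mm by 85 mm) begins 54 mm behind the grasp point. The pads swing forward as they close: fully open they stand 13 mm farther back than shut.
Start: joints at [1.168, 0.26, -0.138, 1.173, 0, 1.571], TCP at [0.206, 0.483, 0.231] pointing down, gripper open.
Joint ranges: [-2.78, 2.78], [-0.83, 1.72], [-1.28, 1.37], [-1.9, 2.12], [-1.57, 1.48], [-3.14, 3.14]. Speed limits (rad/s): [2.57, 2.57, 3.14, 3.14, 3.14, 3.14].

## Interface

Orientations are given as a unit quaternion [w, x, y, z].
In Python, from plant import robot gives the robot as it stands.
- The arm moves only by the tool carry_out, never from a script. Its argument "plan" is a list of rows, each an object of numbers: "dx", "dy", "dz": the shift along the tool's x, y, z in units of 25 mm (1.0 is 25 mm); "ax", "ay", "az": the turn, a rotation vector about the tool's x, y, z in units of 6 degrees (1.0 is 6 degrees); "gripper": the closure, from 0 (fully open) to 1 (shut). In form: [{"dx": .., "dy": .., "dz": .., "ax": .., "ay": .., "az": .., "gripper": ..}, ...]. A call has 1 to 5 rows; each row shifts and turns the commanded pose from where the row before left it, along the tool's axes as they then stand; what a row does not reach is not made up. A row lasts 1/12 s, in which the tool goes at most 41.7 mm and 7.16 degrees, less where a joint would pass 70% of its speed; a pose out of reach is approached as far as the arm can. A call is refused whole if a number of a shift passes 1 or a number of a turn 1, either way. A call with a gripper value outside its range is refused whole. The fingers move at their own pace and stop on an object; "grip_force" is the grip in N (left out, the last holds). Time passes only in rows, so rows that do not move let the fingers close. It gives the time, the measured TCP pose, the force, the opening and the grip force at its end, in the units of the state.
- robot.get_obs(): the state, without advancing time (a new reading comes with each control period).
- robot.capture(name): name is "side" or "top"; returns the picture (384x512x3 uint8, red, green, blue); there is no depth.
- robot.camera_params(name): a dict with "intrinsics" (3x3 intrinsics, pixels), "D" ([k1, k2, p1, p2, k3] as OpenCV has them; the pictures are not rectified), "rvec" (rotation vector, rad) and "tvec" (3), from world to camera coordinates, as OpenCV has them. Camera axes: x right, y down, z forward; pixel columns grow to the right and rows downward; lengths in m; the calibration is good to about 2 mm. A picture is of the moment at which its call begins. camera_params takes no time and is no camera call.
- robot.sign_off(): hands the job in; it is judged then, once.
The state is a dict: "time_s": time; "joint_pos": joint angles; "joint_velocities": joint speeds; "joint_efforts": joint torques, N m; "ee_pos": TCP position; "tcp_rot": TCP orientation; "ft_force": force on the tool from outside, world axes, zero at the start; "wrist_torque": the same for the moment, N m; "gripper_width": opening from 0.0 (shut) to 1.0 (fully open); "finger_force": force on a finger pad.
Only numpy, scipy, OpenCV 4.12 (cv2) and the standard library are available. Lean on these libraries where they do the work, as an engineer would, in place of code of your own. Each camera call takes 0.05 s, during which the arm holds its last target. There are 200 camera calls.

## Working session

There is one attempt and no reset: what is moved stays moved. The work goes in short steps, Python scripts to look and compute and a tool call to move; the robot and the scene stay as the last step left them, time stands still between calls to the robot, and variables do not carry over. Pictures are saved under pics/ and viewed, at most 10 in all, crops included, and the job is handed in when it is done.

Besides the shell and the picture viewer there is one more tool, called after ">>>" as a command line: name --argument value ..., lists and objects as JSON in quotes. carry_out: Moves the arm, as the interface text tells. Its arguments: {"type":"object","properties":{"plan":{"type":"array"},"grip_force":{"type":"number"}},"required":["plan"]}

```bash
mkdir -p pics
cat > h.py <<'E'
import numpy as np, cv2
from plant import robot
def cap(cam,name):
    im=robot.capture(cam); cv2.imwrite(f'pics/{name}.png',im[:,:,::-1]); return im
def toworld(cam,uv,z):
    p=robot.camera_params(cam); K=np.array(p['intrinsics'],float).reshape(3,3); D=np.array(p['D'],float)
    R=cv2.Rodrigues(np.array(p['rvec'],float))[0]; t=np.array(p['tvec'],float).ravel()
    n=cv2.undistortPoints(np.array(uv,float).reshape(-1,1,2),K,D).reshape(-1,2)
    d=np.c_[n,np.ones(len(n))]@R; c=-R.T@t
    return c+d*((z-c[2])/d[:,2])[:,None]
E
python3 - <<'E'
from h import *
import h
a=cap('top','top0'); b=cap('side','side0')
o=robot.get_obs(); print({k:np.round(v,3) for k,v in o.items()}, robot.grip_point_offset)
for c in('top','side'):
    p=robot.camera_params(c);R=cv2.Rodrigues(np.array(p['rvec'],float))[0];print(c,-R.T@np.array(p['tvec'],float).ravel())
E
```

```text
{'time_s': np.float64(0.1), 'joint_pos': array([ 1.168,  0.261, -0.139,  1.173, -0.   ,  1.571]), 'joint_velocities': array([-0.   , -0.002,  0.005, -0.001,  0.001, -0.   ]), 'joint_efforts': array([ 0.0000e+00, -4.0651e+01,  2.5453e+01,  1.0000e-02, -0.0000e+00,
       -0.0000e+00]), 'ee_pos': array([0.206, 0.482, 0.231]), 'tcp_rot': array([-0.   ,  0.2  ,  0.98 , -0.001]), 'ft_force': array([-0.551, -0.797,  0.051]), 'wrist_torque': array([ 0.041,  0.007, -0.008]), 'finger_force': np.float64(0.0), 'gripper_width': np.float64(1.002)} 0.0187
top [ 0.40561432 -0.00845102  1.03636918]
side [0.54576651 0.68151905 0.60077292]
```

View pics/top0.png

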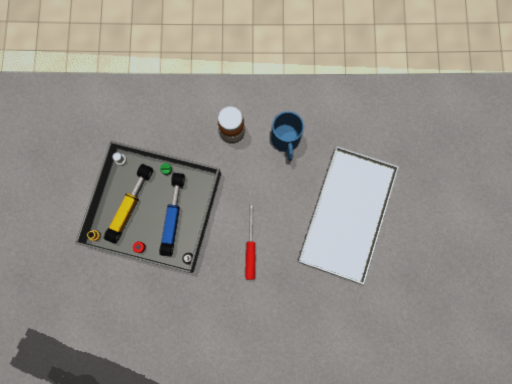

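View pics/side0.png

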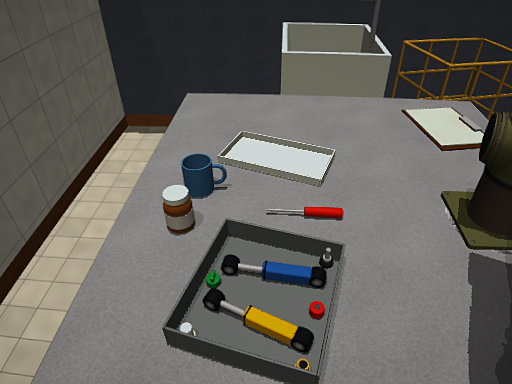

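The top view shows the yellow housing at about (123,215), with its rod end at (145,171) and tail eye at (112,236). The blue damper is to its right, the tray is centred near (349,215), and the screwdriver lies at (251,245). The side view agrees.

```bash
cat > m.py <<'E'
from h import *
def yel(cam):
    im=cv2.imread(f'pics/{cam}0.png'); hsv=cv2.cvtColor(im,cv2.COLOR_BGR2HSV)
    m=cv2.inRange(hsv,(20,150,110),(32,255,255))
    n,l,s,c=cv2.connectedComponentsWithStats(m); i=1+np.argmax(s[1:,4]); m=(l==i).astype('uint8')
    r=cv2.minAreaRect(cv2.findContours(m,0,1)[0][0]); return r,cv2.boxPoints(r)
for c in('top','side'):
    r,b=yel(c); print(c,r); print(np.round(toworld(c,b,.037),4),np.round(toworld(c,[r[0]],.037),4))
P=np.round
print('eyes top',P(toworld('top',[(112.5,236.5),(145.5,171.5)],.035),4))
print('eyes side',P(toworld('side',[(301,338),(213,299)],.023),4))
print('tray rim',P(toworld('top',[(337,149),(398,166),(364,282),(299,263)],.025),4))
print('tray side rim',P(toworld('side',[(244,133),(335,153),(322,183),(220,157)],.025),4))
print('bin rim',P(toworld('top',[(111,144),(221,171),(194,271),(78,242)],.055),4))
print('blue',P(toworld('top',[(166,249),(178,180)],.035),4))
print('obj',P(toworld('top',[(119,158),(166,169),(139,247),(94,235),(187,258)],.025),4))
print('driver,jar,mug',P(toworld('top',[(251,206),(251,278),(231,132),(288,135)],.02),4))
E
python3 m.py
```

```text
top ((122.00000762939453, 212.00003051757812), (10.733125686645508, 39.35479736328125), 26.56505012512207)
[[0.5145 0.3604 0.037 ]
 [0.6045 0.3224 0.037 ]
 [0.5921 0.2974 0.037 ]
 [0.5025 0.3359 0.037 ]] [[0.553  0.3292 0.037 ]]
side ((270.94329833984375, 322.2525939941406), (52.29032897949219, 14.113312721252441), 23.962486267089844)
[[0.5976 0.329  0.037 ]
 [0.5897 0.3017 0.037 ]
 [0.5033 0.34   0.037 ]
 [0.5133 0.3649 0.037 ]] [[0.55   0.3344 0.037 ]]
eyes top [[0.4914 0.3494 0.035 ]
 [0.6589 0.2764 0.035 ]]
eyes side [[0.4969 0.3537 0.023 ]
 [0.6621 0.2831 0.023 ]]
tray rim [[ 0.7239 -0.2222  0.025 ]
 [ 0.6777 -0.379   0.025 ]
 [ 0.3811 -0.2767  0.025 ]
 [ 0.4267 -0.117   0.025 ]]
tray side rim [[ 0.6651 -0.3586  0.025 ]
 [ 0.3781 -0.2513  0.025 ]
 [ 0.429  -0.0965  0.025 ]
 [ 0.7222 -0.209   0.025 ]]
bin rim [[0.7257 0.3617 0.055 ]
 [0.6559 0.0801 0.055 ]
 [0.4065 0.1407 0.055 ]
 [0.4765 0.4243 0.055 ]]
blue [[0.4603 0.2151 0.035 ]
 [0.6368 0.1921 0.035 ]]
obj [[0.6975 0.3499 0.025 ]
 [0.6684 0.2264 0.025 ]
 [0.4659 0.2851 0.025 ]
 [0.4961 0.3993 0.025 ]
 [0.4385 0.1639 0.025 ]]
driver,jar,mug [[ 0.5718  0.004   0.02  ]
 [ 0.3895  0.0032  0.02  ]
 [ 0.7722  0.0584  0.02  ]
 [ 0.7642 -0.094   0.02  ]]
```

>>> carry_out --plan '[{"dx":-0.5,"gripper":0.4},{"dx":-1,"gripper":0.4},{"dx":-1,"gripper":0.4},{"dx":-1,"gripper":0.4},{"dx":-1,"gripper":0.4}]'

```text
validation failed for argument at $.pl...
```

>>> carry_out --plan '[{"dx":-1,"gripper":0.4},{"dx":-1,"gripper":0.4},{"dx":-1,"gripper":0.4},{"dx":-1,"gripper":0.4},{"dx":-1,"gripper":0.4}]'

```text
validation failed for argument at $.pl...
```

>>> carry_out --plan '[{"dx":-1,"gripper":0.4},{"dx":-1,"gripper":0.4},{"dx":-1,"gripper":0.4},{"dx":-1,"gripper":0.4},{"dx":-1,"gripper":0.4}]'

```text
validation failed for argument at $.pl...
```

>>> carry_out --plan '[{"dx":-0.9,"gripper":0.4},{"dz":1,"gripper":0.4},{"dz":1,"gripper":0.4},{"dz":1,"gripper":0.4},{"dz":0,"gripper":0.4}]'

```text
validation failed for argument at $.pl...
```

```bash
cat > s.py <<'E'
from h import *
from scipy.spatial.transform import Rotation as Ro
import sys
def st(target=None,yaw=None):
    o=robot.get_obs(); q=o['tcp_rot']; R=Ro.from_quat([q[1],q[2],q[3],q[0]]).as_matrix()
    p=np.array(o['ee_pos']); print('t',round(float(o['time_s']),2),'p',np.round(p,4),'F',np.round(o['ft_force'],1),'w',round(float(o['gripper_width']),3),'ff',round(float(o['finger_force']),1))
    print('tool x yaw',round(float(np.degrees(np.arctan2(R[1,0],R[0,0]))),2),'z',np.round(R[:,2],4),'x',np.round(R[:,0],4))
    if target is not None: print('units',np.round(R.T@(np.array(target)-p)/.025,2))
E
python3 - <<'E'
from s import *
st([.566,.3255,.010]); im=cap('side','side1'); t=cap('top','top1')
c=np.hstack([cv2.resize(im[200:384,150:400],None,fx=1.6,fy=1.6),cv2.resize(t[130:280,60:240],(353,294))])
cv2.imwrite('pics/c1.png',c[:,:,::-1])
E
```

```text
t 0.1 p [0.2056 0.4824 0.2305] F [-0.6 -0.8  0.1] w 1.002 ff 0.0
tool x yaw 156.92 z [-7.0e-04 -1.6e-03 -1.0e+00] x [-0.92   0.392 -0.   ]
units [-15.72  -0.11   8.82]
```

View pics/c1.png

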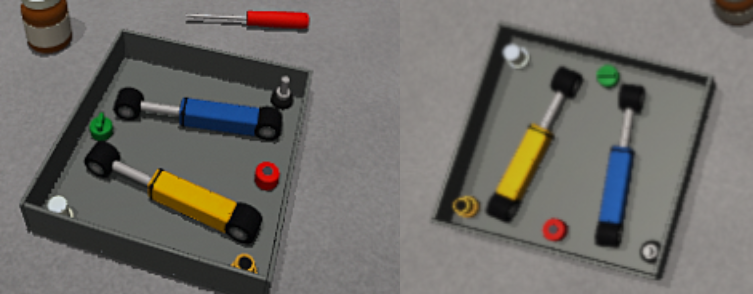

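All four moves were refused at validation, so the arm hasn't moved. The crop shows the bin unchanged, with the yellow damper clear on both sides. I'll try one call with every field filled in.

>>> carry_out --plan '[{"dx":-0.5,"dy":0,"dz":0,"ax":0,"ay":0,"az":0,"gripper":0.4},{"dx":-1,"dy":0,"dz":0,"ax":0,"ay":0,"az":0,"gripper":0.4},{"dx":-1,"dy":0,"dz":0,"ax":0,"ay":0,"az":0,"gripper":0.4},{"dx":-1,"dy":0,"dz":0,"ax":0,"ay":0,"az":0,"gripper":0.4},{"dx":-1,"dy":0,"dz":0,"ax":0,"ay":0,"az":0,"gripper":0.4}]'

```text
time_s: 0.62
ee_pos: [0.3108, 0.4378, 0.2312]
tcp_rot: [0.0, 0.2, 0.98, -0.0]
ft_force: [0.1, -0.4, 0.6]
gripper_width: 0.6
finger_force: 0.0
```

>>> carry_out --plan '[{"dx":-1,"dy":0,"dz":0,"ax":0,"ay":0,"az":0,"gripper":0.4},{"dx":-1,"dy":0,"dz":0,"ax":0,"ay":0,"az":0,"gripper":0.4},{"dx":-1,"dy":0,"dz":0,"ax":0,"ay":0,"az":0,"gripper":0.4},{"dx":-1,"dy":0,"dz":0,"ax":0,"ay":0,"az":0,"gripper":0.4},{"dx":-1,"dy":0,"dz":0,"ax":0,"ay":0,"az":0,"gripper":0.4}]'

```text
time_s: 1.03
ee_pos: [0.426, 0.3884, 0.2312]
tcp_rot: [0.0, 0.2, 0.98, -0.0]
ft_force: [-0.3, 0.8, -0.3]
gripper_width: 0.599
finger_force: 0.0
```

>>> carry_out --plan '[{"dx":-1,"dy":0,"dz":0,"ax":0,"ay":0,"az":0,"gripper":0.4},{"dx":-1,"dy":0,"dz":0,"ax":0,"ay":0,"az":0,"gripper":0.4},{"dx":-1,"dy":0,"dz":0,"ax":0,"ay":0,"az":0,"gripper":0.4},{"dx":-1,"dy":0,"dz":0,"ax":0,"ay":0,"az":0,"gripper":0.4},{"dx":-1,"dy":0,"dz":0,"ax":0,"ay":0,"az":0,"gripper":0.4}]'

```text
time_s: 1.45
ee_pos: [0.5409, 0.3392, 0.2311]
tcp_rot: [0.0, 0.2, 0.98, -0.0]
ft_force: [-0.2, 1.0, -0.8]
gripper_width: 0.601
finger_force: 0.0
```

>>> carry_out --plan '[{"dx":-0.9,"dy":0,"dz":0,"ax":0,"ay":0,"az":0,"gripper":0.45},{"dx":0,"dy":0,"dz":1,"ax":0,"ay":0,"az":0,"gripper":0.45},{"dx":0,"dy":0,"dz":1,"ax":0,"ay":0,"az":0,"gripper":0.45},{"dx":0,"dy":0,"dz":1,"ax":0,"ay":0,"az":0,"gripper":0.45},{"dx":0,"dy":0,"dz":1,"ax":0,"ay":0,"az":0,"gripper":0.45}]'

```text
time_s: 1.87
ee_pos: [0.5608, 0.3308, 0.1301]
tcp_rot: [0.0, 0.201, 0.98, -0.0]
ft_force: [-0.6, 1.7, -0.1]
gripper_width: 0.547
finger_force: 0.0
```

Run:
```python
from s import *
st([.566,.3255,.010]); im=cap('side','side1'); t=cap('top','top1')
c=np.hstack([cv2.resize(im[150:384,130:380],None,fx=1.8,fy=1.8),cv2.resize(t[130:280,60:240],(340,421))])
cv2.imwrite('pics/c2.png',c[:,:,::-1])
```

```text
t 1.87 p [0.5608 0.3308 0.1301] F [-0.6  1.7 -0.1] w 0.547 ff 0.0
tool x yaw 156.86 z [ 3.e-04 -2.e-04 -1.e+00] x [-9.196e-01  3.930e-01 -4.000e-04]
units [-0.27 -0.11  4.8 ]
```

View pics/c2.png

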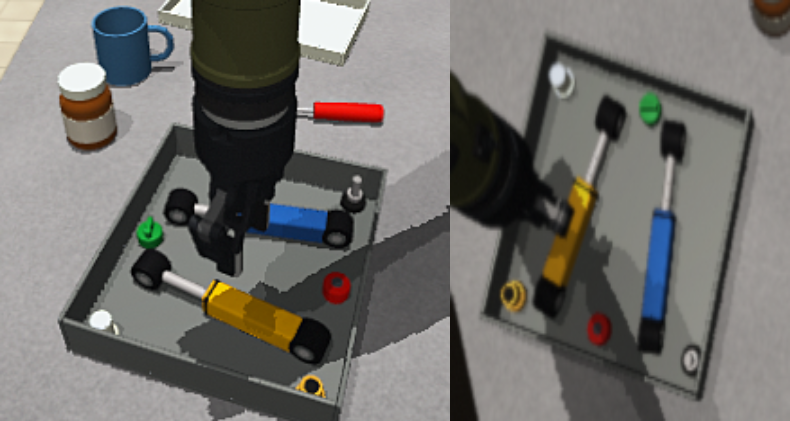

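The side and top crops show the fingers hovering in line with the yellow housing and clear of everything else. I'll make the small correction and go down in two stages.

>>> carry_out --plan '[{"dx":-0.25,"dy":-0.1,"dz":0.5,"ax":0,"ay":0,"az":0,"gripper":0.45},{"dx":0,"dy":0,"dz":0.8,"ax":0,"ay":0,"az":0,"gripper":0.45},{"dx":0,"dy":0,"dz":0.8,"ax":0,"ay":0,"az":0,"gripper":0.45},{"dx":0,"dy":0,"dz":0.6,"ax":0,"ay":0,"az":0,"gripper":0.45},{"dx":0,"dy":0,"dz":0,"ax":0,"ay":0,"az":0,"gripper":0.45}]'

```text
time_s: 2.38
ee_pos: [0.5636, 0.3259, 0.0619]
tcp_rot: [-0.002, 0.2, 0.98, -0.002]
ft_force: [-0.0, -0.2, -0.9]
gripper_width: 0.552
finger_force: 0.0
```

Run:
```python
from s import *
st([.566,.3255,.010]); im=cap('side','side2'); t=cap('top','top2')
c=np.hstack([cv2.resize(im[230:370,180:340],None,fx=2.8,fy=2.8),cv2.resize(t[150:250,80:180],(340,392))])
cv2.imwrite('pics/c3.png',c[:,:,::-1])
```

```text
t 2.38 p [0.5636 0.3259 0.0619] F [-0.  -0.2 -0.9] w 0.552 ff 0.0
tool x yaw 156.91 z [-0.0036 -0.0024 -1.    ] x [-0.9199  0.3922  0.0024]
units [-0.1   0.03  2.08]
```

View pics/c3.png

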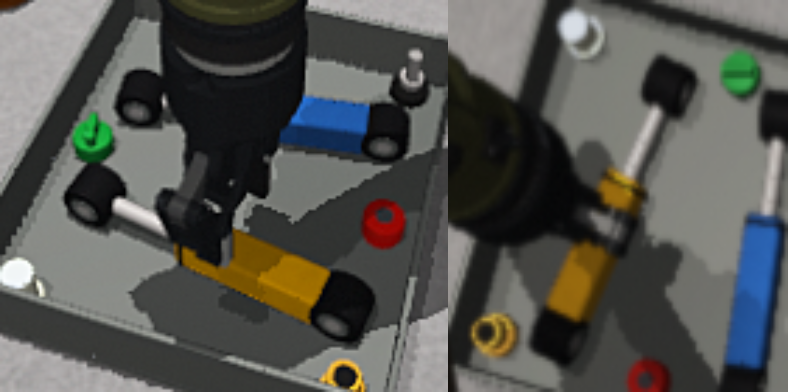

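The fingers straddle the housing just behind its rod end, near the balance point. Continuing down.

>>> carry_out --plan '[{"dx":-0.1,"dy":0,"dz":0.5,"ax":0,"ay":0,"az":0,"gripper":0.45},{"dx":0,"dy":0,"dz":0.6,"ax":0,"ay":0,"az":0,"gripper":0.45},{"dx":0,"dy":0,"dz":0.5,"ax":0,"ay":0,"az":0,"gripper":0.45},{"dx":0,"dy":0,"dz":0.3,"ax":0,"ay":0,"az":0,"gripper":0.45},{"dx":0,"dy":0,"dz":0,"ax":0,"ay":0,"az":0,"gripper":0.45}]'

```text
time_s: 2.9
ee_pos: [0.5665, 0.3258, 0.0151]
tcp_rot: [-0.001, 0.2, 0.98, -0.001]
ft_force: [-0.5, -0.4, 0.2]
gripper_width: 0.55
finger_force: 0.0
```

```bash
python3 -c "
from s import *
st([.566,.3255,.010])"
```

```text
t 2.9 p [0.5665 0.3258 0.0151] F [-0.5 -0.4  0.2] w 0.55 ff 0.0
tool x yaw 156.92 z [-0.0016 -0.001  -1.    ] x [-0.92    0.392   0.0011]
units [ 0.01 -0.02  0.21]
```

>>> carry_out --grip_force 60 --plan '[{"dx":0,"dy":0,"dz":0.28,"ax":0,"ay":0,"az":0,"gripper":0.45},{"dx":0,"dy":0,"dz":0,"ax":0,"ay":0,"az":0,"gripper":0.6},{"dx":0,"dy":0,"dz":0,"ax":0,"ay":0,"az":0,"gripper":0.7},{"dx":0,"dy":0,"dz":0,"ax":0,"ay":0,"az":0,"gripper":1},{"dx":0,"dy":0,"dz":0,"ax":0,"ay":0,"az":0,"gripper":1}]'

```text
time_s: 3.32
ee_pos: [0.5672, 0.3264, 0.0097]
tcp_rot: [0.0, 0.2, 0.98, 0.0]
ft_force: [0.2, -0.2, 0.1]
gripper_width: 0.32
finger_force: 59.5
```

>>> carry_out --plan '[{"dx":0,"dy":0,"dz":0,"ax":0,"ay":0,"az":0,"gripper":1},{"dx":0,"dy":0,"dz":0,"ax":0,"ay":0,"az":0,"gripper":1},{"dx":0,"dy":0,"dz":0,"ax":0,"ay":0,"az":0,"gripper":1}]'

```text
time_s: 3.57
ee_pos: [0.5672, 0.3264, 0.0097]
tcp_rot: [0.0, 0.2, 0.98, 0.0]
ft_force: [-0.3, -1.5, 1.4]
gripper_width: 0.318
finger_force: 59.6
```

It's gripped: the opening is about 27 mm, which matches the 28 mm housing, and the force is 60 N. Lifting gently.

>>> carry_out --plan '[{"dx":0,"dy":0,"dz":-0.3,"ax":0,"ay":0,"az":0,"gripper":1},{"dx":0,"dy":0,"dz":-0.5,"ax":0,"ay":0,"az":0,"gripper":1},{"dx":0,"dy":0,"dz":-0.6,"ax":0,"ay":0,"az":0,"gripper":1},{"dx":0,"dy":0,"dz":-0.6,"ax":0,"ay":0,"az":0,"gripper":1},{"dx":0,"dy":0,"dz":-0.6,"ax":0,"ay":0,"az":0,"gripper":1}]'

```text
time_s: 3.98
ee_pos: [0.5665, 0.3262, 0.0747]
tcp_rot: [-0.001, 0.2, 0.98, -0.0]
ft_force: [0.3, -0.4, -4.1]
gripper_width: 0.315
finger_force: 59.3
```

>>> carry_out --plan '[{"dx":0,"dy":0,"dz":-0.7,"ax":0,"ay":0,"az":0,"gripper":1},{"dx":0,"dy":0,"dz":-0.7,"ax":0,"ay":0,"az":0,"gripper":1},{"dx":0,"dy":0,"dz":-0.7,"ax":0,"ay":0,"az":0,"gripper":1},{"dx":0,"dy":0,"dz":-0.4,"ax":0,"ay":0,"az":0,"gripper":1},{"dx":0,"dy":0,"dz":-0.2,"ax":0,"ay":0,"az":0,"gripper":1}]'

```text
time_s: 4.4
ee_pos: [0.5678, 0.3269, 0.1437]
tcp_rot: [0.001, 0.2, 0.98, 0.001]
ft_force: [-0.4, -1.4, -2.6]
gripper_width: 0.314
finger_force: 59.3
```

Run:
```python
from s import *
im=cap('side','side3'); t=cap('top','top3')
# tray from inner white floor in original top view
g=cv2.imread('pics/top0.png'); m=cv2.inRange(g,(195,190,185),(255,255,255)); m[:, :290]=0; m[:130]=0
n,l,s,c=cv2.connectedComponentsWithStats(m); i=1+np.argmax(s[1:,4])
r=cv2.minAreaRect(cv2.findContours((l==i).astype('uint8'),0,1)[0][0]); b=toworld('top',cv2.boxPoints(r),.004)
print(np.round(b,4),b.mean(0),np.linalg.norm(np.diff(b,axis=0),axis=1))
tm=b.mean(0); st([tm[0],tm[1],.15])
c=np.hstack([cv2.resize(im[130:380,130:380],None,fx=1.6,fy=1.6),cv2.resize(t[130:280,60:240],(390,400))])
cv2.imwrite('pics/c4.png',c[:,:,::-1])
```

```text
[[ 0.429  -0.1184  0.004 ]
 [ 0.7271 -0.2221  0.004 ]
 [ 0.6721 -0.3809  0.004 ]
 [ 0.3802 -0.2706  0.004 ]] [ 0.55209964 -0.2480109   0.004     ] [0.31557919 0.16800633 0.31197418]
t 4.5 p [0.5674 0.3266 0.1425] F [-0.2  0.8 -3.5] w 0.317 ff 59.3
tool x yaw 156.92 z [ 1.1e-03  8.0e-04 -1.0e+00] x [-9.20e-01  3.92e-01 -7.00e-04]
units [ -8.45 -21.39  -0.32]
```

View pics/c4.png

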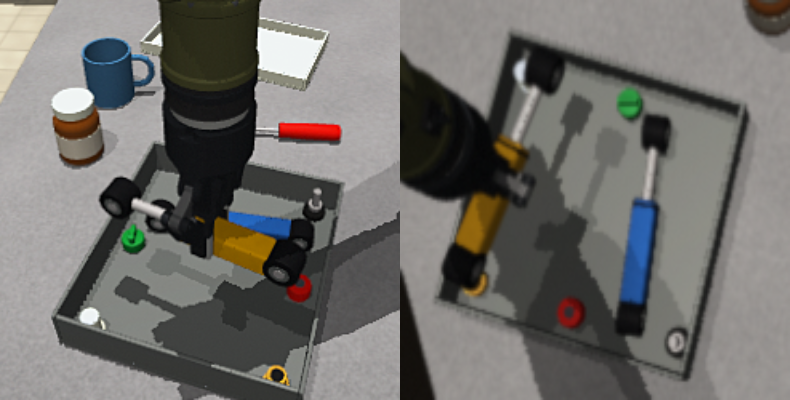

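The damper is up and level, and everything else in the bin is where it was. The tray centre is about (0.552, -0.248), and its inner floor measures 0.314 × 0.168 m against 0.312 × 0.162 m expected. Carrying across now.

>>> carry_out --plan '[{"dx":-0.12,"dy":-0.3,"dz":0,"ax":0,"ay":0,"az":0,"gripper":1},{"dx":-0.24,"dy":-0.6,"dz":0,"ax":0,"ay":0,"az":0,"gripper":1},{"dx":-0.36,"dy":-0.9,"dz":0,"ax":0,"ay":0,"az":0,"gripper":1},{"dx":-0.36,"dy":-0.9,"dz":0,"ax":0,"ay":0,"az":0,"gripper":1},{"dx":-0.36,"dy":-0.9,"dz":0,"ax":0,"ay":0,"az":0,"gripper":1}]'

```text
time_s: 4.92
ee_pos: [0.5635, 0.2267, 0.1404]
tcp_rot: [-0.001, 0.2, 0.98, -0.001]
ft_force: [0.5, -0.2, -3.4]
gripper_width: 0.313
finger_force: 59.5
```

>>> carry_out --plan '[{"dx":-0.36,"dy":-0.9,"dz":0,"ax":0,"ay":0,"az":0,"gripper":1},{"dx":-0.36,"dy":-0.9,"dz":0,"ax":0,"ay":0,"az":0,"gripper":1},{"dx":-0.36,"dy":-0.9,"dz":0,"ax":0,"ay":0,"az":0,"gripper":1},{"dx":-0.36,"dy":-0.9,"dz":0,"ax":0,"ay":0,"az":0,"gripper":1},{"dx":-0.36,"dy":-0.9,"dz":0,"ax":0,"ay":0,"az":0,"gripper":1}]'

```text
time_s: 5.33
ee_pos: [0.5604, 0.1054, 0.1406]
tcp_rot: [-0.001, 0.2, 0.98, -0.001]
ft_force: [1.1, -0.0, -2.6]
gripper_width: 0.317
finger_force: 59.5
```

>>> carry_out --plan '[{"dx":-0.36,"dy":-0.9,"dz":0,"ax":0,"ay":0,"az":0,"gripper":1},{"dx":-0.36,"dy":-0.9,"dz":0,"ax":0,"ay":0,"az":0,"gripper":1},{"dx":-0.36,"dy":-0.9,"dz":0,"ax":0,"ay":0,"az":0,"gripper":1},{"dx":-0.36,"dy":-0.9,"dz":0,"ax":0,"ay":0,"az":0,"gripper":1},{"dx":-0.36,"dy":-0.9,"dz":0,"ax":0,"ay":0,"az":0,"gripper":1}]'

```text
time_s: 5.75
ee_pos: [0.5574, -0.0153, 0.1407]
tcp_rot: [-0.001, 0.201, 0.98, -0.001]
ft_force: [0.1, 0.8, -3.0]
gripper_width: 0.315
finger_force: 59.5
```

```bash
python3 -c "
from s import *
st([.552,-.248,.0905])"
```

```text
t 5.75 p [ 0.5574 -0.0153  0.1407] F [ 0.1  0.8 -3. ] w 0.315 ff 59.5
tool x yaw 156.87 z [-2.8e-03 -6.0e-04 -1.0e+00] x [-0.9196  0.3929  0.0023]
units [-3.46 -8.64  2.01]
```

>>> carry_out --plan '[{"dx":-0.36,"dy":-0.9,"dz":0,"ax":0,"ay":0,"az":0,"gripper":1},{"dx":-0.36,"dy":-0.9,"dz":0,"ax":0,"ay":0,"az":0,"gripper":1},{"dx":-0.36,"dy":-0.9,"dz":0,"ax":0,"ay":0,"az":0,"gripper":1},{"dx":-0.36,"dy":-0.9,"dz":0,"ax":0,"ay":0,"az":0,"gripper":1},{"dx":-0.36,"dy":-0.9,"dz":0,"ax":0,"ay":0,"az":0,"gripper":1}]'

```text
time_s: 6.17
ee_pos: [0.5545, -0.1361, 0.1407]
tcp_rot: [-0.001, 0.201, 0.98, -0.0]
ft_force: [0.4, 0.5, -3.3]
gripper_width: 0.318
finger_force: 59.5
```

>>> carry_out --plan '[{"dx":-0.36,"dy":-0.9,"dz":0,"ax":0,"ay":0,"az":0,"gripper":1},{"dx":-0.36,"dy":-0.9,"dz":0,"ax":0,"ay":0,"az":0,"gripper":1},{"dx":-0.32,"dy":-0.8,"dz":0,"ax":0,"ay":0,"az":0,"gripper":1},{"dx":-0.2,"dy":-0.5,"dz":0,"ax":0,"ay":0,"az":0,"gripper":1},{"dx":-0.1,"dy":-0.3,"dz":0,"ax":0,"ay":0,"az":-0.2,"gripper":1}]'

```text
time_s: 6.58
ee_pos: [0.5526, -0.2277, 0.1408]
tcp_rot: [-0.001, 0.191, 0.982, -0.0]
ft_force: [0.4, 1.0, -3.7]
gripper_width: 0.314
finger_force: 59.5
```

>>> carry_out --plan '[{"dx":0,"dy":0,"dz":0.3,"ax":0,"ay":0,"az":-0.2,"gripper":1},{"dx":0,"dy":0,"dz":0.5,"ax":0,"ay":0,"az":-0.2,"gripper":1},{"dx":0,"dy":0,"dz":0.6,"ax":0,"ay":0,"az":0,"gripper":1},{"dx":0,"dy":0,"dz":0.4,"ax":0,"ay":0,"az":0,"gripper":1},{"dx":0,"dy":0,"dz":0.2,"ax":0,"ay":0,"az":0,"gripper":1}]'

```text
time_s: 7.0
ee_pos: [0.5522, -0.224, 0.0893]
tcp_rot: [-0.002, 0.169, 0.986, 0.001]
ft_force: [-1.3, -0.2, -4.1]
gripper_width: 0.319
finger_force: 59.5
```

>>> carry_out --plan '[{"dx":0,"dy":0,"dz":0,"ax":0,"ay":0,"az":0,"gripper":1},{"dx":0,"dy":0,"dz":0,"ax":0,"ay":0,"az":0,"gripper":1},{"dx":0,"dy":0,"dz":0,"ax":0,"ay":0,"az":0,"gripper":1}]'

```text
time_s: 7.25
ee_pos: [0.5548, -0.2253, 0.0924]
tcp_rot: [0.001, 0.169, 0.986, -0.0]
ft_force: [0.6, -0.7, -2.3]
gripper_width: 0.316
finger_force: 59.5
```

Run:
```python
from s import *
st([.552,-.248,.0905]); im=cap('side','side4'); t=cap('top','top4')
cv2.imwrite('pics/c5.png',np.vstack([cv2.resize(im[90:260,150:400],(500,300)),cv2.resize(t[110:300,60:410],(500,290))])[:,:,::-1])
```

```text
t 7.25 p [ 0.5548 -0.2253  0.0924] F [ 0.6 -0.7 -2.3] w 0.316 ff 59.5
tool x yaw 160.55 z [ 1.1e-03 -3.0e-04 -1.0e+00] x [-0.9429  0.3331 -0.0011]
units [-0.2  -0.9   0.08]
```

View pics/c5.png

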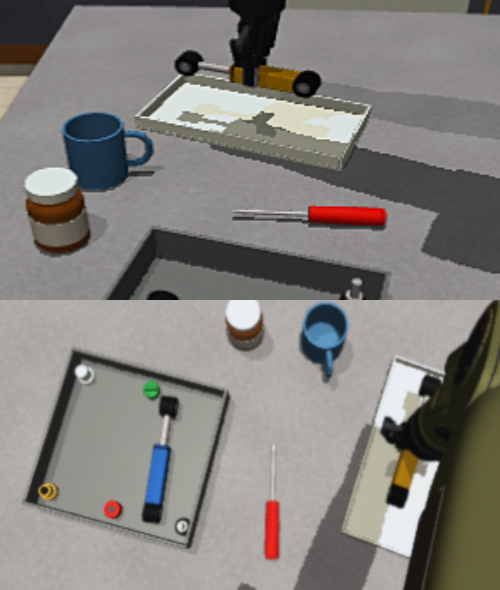

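The damper hangs level over the tray but about 23 mm short of its centre. The screwdriver, jar, mug and the rest of the bin's contents are undisturbed. I'll correct the offset and let it settle.

>>> carry_out --plan '[{"dx":-0.1,"dy":-0.3,"dz":0,"ax":0,"ay":0,"az":0,"gripper":1},{"dx":-0.1,"dy":-0.4,"dz":0,"ax":0,"ay":0,"az":0,"gripper":1},{"dx":0,"dy":-0.2,"dz":0,"ax":0,"ay":0,"az":0,"gripper":1},{"dx":0,"dy":0,"dz":0,"ax":0,"ay":0,"az":0,"gripper":1},{"dx":0,"dy":0,"dz":0,"ax":0,"ay":0,"az":0,"gripper":1}]'

```text
time_s: 7.77
ee_pos: [0.5512, -0.2489, 0.0918]
tcp_rot: [-0.0, 0.17, 0.985, 0.0]
ft_force: [0.0, -0.2, -3.3]
gripper_width: 0.319
finger_force: 59.6
```

>>> carry_out --plan '[{"dx":0,"dy":0,"dz":0,"ax":0,"ay":0,"az":0,"gripper":1},{"dx":0,"dy":0,"dz":0,"ax":0,"ay":0,"az":0,"gripper":1},{"dx":0,"dy":0,"dz":0,"ax":0,"ay":0,"az":0,"gripper":1},{"dx":0,"dy":0,"dz":0,"ax":0,"ay":0,"az":0,"gripper":1},{"dx":0,"dy":0,"dz":0,"ax":0,"ay":0,"az":0,"gripper":1}]'

```text
time_s: 8.18
ee_pos: [0.5515, -0.248, 0.0918]
tcp_rot: [-0.0, 0.169, 0.986, 0.0]
ft_force: [-0.8, -0.4, -4.0]
gripper_width: 0.315
finger_force: 59.6
```

Run:
```python
from s import *
st([.552,-.248,.0905]); im=cap('side','side5'); print(np.round(robot.get_obs()['joint_velocities'],3))
print('eyes side at z .104', np.round(toworld('side',[(0,0)],.104),2))
cv2.imwrite('pics/c6.png',cv2.resize(im[80:200,200:360],(800,600),interpolation=cv2.INTER_CUBIC)[:,:,::-1])
```

```text
t 8.18 p [ 0.5515 -0.248   0.0918] F [-0.8 -0.4 -4. ] w 0.315 ff 59.6
tool x yaw 160.54 z [-1.e-04  0.e+00 -1.e+00] x [-9.429e-01  3.331e-01  1.000e-04]
units [-0.02  0.    0.05]
[-0.     0.001  0.001 -0.     0.     0.001]
eyes side at z .104 [[ 3.21 -2.72  0.1 ]]
```

View pics/c6.png

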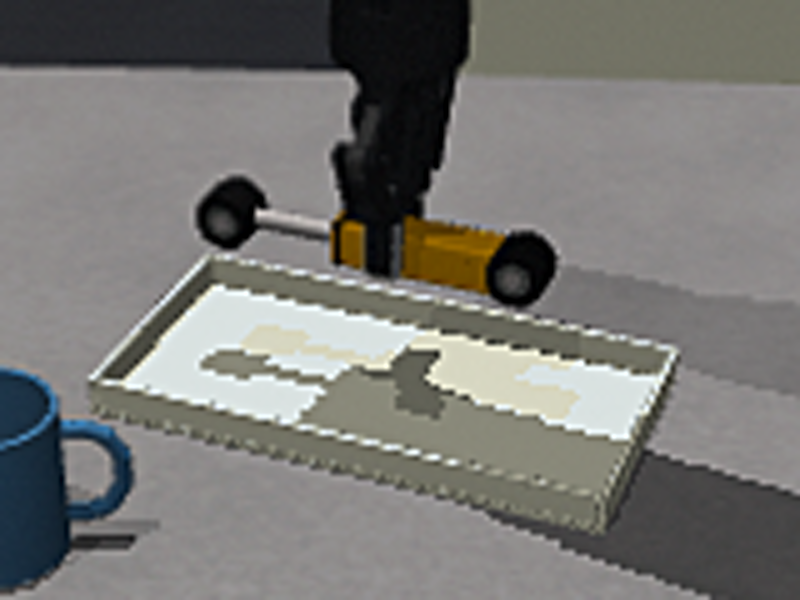

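The damper is level and parallel to the tray: its eyes at crop (233,212) and (513,278) give a slope between those of the two long tray edges. One numeric check of centring before handing in.

Run:
```python
from s import *
f=lambda a:np.array([(200+u/5,80+v/5) for u,v in a])
e=toworld('side',f([(233,212),(517,270)]),.104); t=toworld('side',f([(210,257),(679,350),(605,522),(92,385)]),.025)
print(np.round(e,3),np.linalg.norm(e[0]-e[1]),'mid(+12mm along)',e.mean(0)); print(np.round(t,3),t.mean(0))
```

```text
[[ 0.647 -0.281  0.104]
 [ 0.48  -0.22   0.104]] 0.1780278540746341 mid(+12mm along) [ 0.56373422 -0.2504842   0.104     ]
[[ 0.673 -0.369  0.025]
 [ 0.374 -0.269  0.025]
 [ 0.432 -0.09   0.025]
 [ 0.727 -0.209  0.025]] [ 0.55142469 -0.23420315  0.025     ]
```

```bash
python3 -c "
from plant import robot
print(robot.sign_off())"
```

```text
the job is handed in; nothing more can be done
None
```

The job is handed in: the yellow damper is held still and level about 10 cm above the middle of the drip tray and lengthwise along it, with everything else left in place (the side view put the tray centre about 14 mm off the top-view figure I used).

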